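Fetch the clock from behind the parts jars

ROBOT

A 6-joint arm with a two-finger parallel gripper is mounted at the origin on the work surface. World frame = base frame: x ahead of the robot, y to its left, z up, the work surface at z = 0. Lengths are in m, angles in rad, forces in N, time in s.
With the tool pointing down it reaches from about 0.25 to 0.775 m from the base axis. Payload 4 kg.
Tool frame: the origin (TCP) lies midway between the tips of the shut fingers; the grasp point (between the pads) lies 19 mm behind it; z points along the fingers, y is the line along which they close (so a half turn about z gives the same grasp; the last joint's range is limited). The gripper opens to 94 mm and grips with 3 to 60 N. Pads are 16 mm wide; open, the fingers measure 119 mm over their backs; the gripper's body (75 mm by 177 mm) begins 78 mm behind the grasp point.
Start: joints at [-1.392, 0.087, 1.371, -0, 1.684, -0.103], TCP at [0.153, -0.528, 0.206] pointing down, gripper open.
Joint ranges: [-3.1, 3.1], [-0.76, 2.03], [0.27, 2.55], [-1.08, 4.22], [0.17, 2.65], [-2.57, 2.57]. Speed limits (rad/s): [2.79, 2.79, 3.14, 3.14, 3.14, 3.14].

INTERFACE

Orientations are given as [roll, pitch, yaw] about the fixed x, y, z axes, in that order (R = Rz(yaw) Ry(pitch) Rx(roll)).
In Python, from bench import get_obs, snapshot, close_job gives the robot as it stands. The module is installed in compiled form; this text tells all that it offers.
- The arm moves only by the tool drive_tool, never from a script. Its argument "commands" is a list of rows, each a list of 6 numbers: the shift along the tool's x, y, z in units of 0.04 m (1.0 is 0.04 m), then the turn, a rotation vector about the tool's x, y, z in units of 0.1 rad (1.0 is 0.1 rad). In form: [[dx, dy, dz, wx, wy, wz], ...]. A call has 1 to 20 rows; each row shifts and turns the commanded pose from where the row before left it, along the tool's axes as they then stand; what a row does not reach is not made up. A row lasts 1/8 s, in which the tool goes at most 62.5 mm and 10.7 degrees, less where a joint would pass 70% of its speed; a pose out of reach is approached as far as the arm can. A call with a number of a shift or a turn outside -1 to 1 is refused whole. A call with a gripper value outside its range is refused whole. "gripper" is the closure, from 0 (fully open) to 1 (shut), set as the call begins (left out, the last holds). The fingers move at their own pace and stop on an object; the grip force is fixed at half the most. Time passes only in rows, so rows that do not move let the fingers close. It gives the time, the measured TCP pose, the force, the opening and the grip force at its end, in the units of the state.
- get_obs(): the state, without advancing time (a new reading comes with each control period).
- snapshot(name): name is "scene" or "top"; returns a dict with "image" (400x640x3 uint8, blue, green, red), "range_z" (400x640 float32, m along the optical axis (not along the pixel's ray), 0 where there is no reading), "fx", "fy", "cx", "cy" (pixels), "k1" (the pictures are not rectified: a ray, as slopes to the right and down, at radius r is drawn at 1 + k1 r^2 times it, then the intrinsics apply), "rvec" (rotation vector, rad) and "tvec" (3), from world to camera coordinates, as OpenCV has them. Camera axes: x right, y down, z forward; pixel columns grow to the right and rows downward; lengths in m; the calibration is good to about 2 mm. A picture is of the moment at which its call begins.
- close_job(): hands the job in; it is judged then, once.
The state is a dict: "time": time; "joint_positions": joint angles; "qvel": joint speeds; "joint_torque": joint torques, N m; "tool_pos": TCP position; "ee_rot": TCP orientation; "wrist_force": force on the tool from outside, world axes, zero at the start; "wrist_torque": the same for the moment, N m; "width": finger opening in m; "finger_force": force on a finger pad.
Only numpy, scipy, OpenCV 4.12 (cv2) and the standard library are available. Lean on these libraries where they do the work, as an engineer would, in place of code of your own. Each camera call takes 0.05 s, during which the arm holds its last target. There are 200 camera calls.

TASK

The small brass clock stands on the wooden tray behind two parts jars. Clear both jars onto the green mat, and with both standing there fetch the clock and set it, dial up, on the middle of the cork pad of the wooden work block; only then put each jar back on the middle of the disc of its own lid's colour. Set everything down upright without dropping it, let go, and do not disturb the mug or the black loupe.

Things in the scene. Friction and masses are not known exactly. Their poses are not given: they have to be found in the camera images.
- red_jar: glass jar with a red screw lid, an upright cylinder 54 mm in diameter and 95 mm tall (the lid is the top 21 mm and equally wide), about 0.16 kg; origin at the centre of its underside, z up. At the start it stands on the red disc; between the two jars 46 mm are free.
- blue_jar: glass jar with a blue screw lid, an upright cylinder 54 mm in diameter and 95 mm tall (the lid is the top 21 mm and equally wide), about 0.16 kg; origin at the centre of its underside, z up. At the start it stands on the blue disc; between the two jars 46 mm are free.
- clock: small brass drum clock lying on its back, white dial upward: upright cylinder 48 mm in diameter and 30 mm tall (lowest 4 mm slightly tapered), about 0.18 kg; origin at the centre of its underside, z up out of the dial. It stands on the bare tray floor (12 mm above the work surface) behind the jars, too close to them for a gripper to come down over it until they are gone.
- red_disc: fixed red disc on the wooden tray, 76 mm in diameter, 3 mm thick, the home place of the red-lidded jar; its edge shows all round the jar. Origin at the centre of its underside, which lies 12 mm above the work surface, so its top is at 15 mm. The red and blue discs' centres are 100 mm apart, side by side at the front of the tray (the robot's side); which is left and which right varies.
- blue_disc: fixed blue disc on the wooden tray, 76 mm in diameter, 3 mm thick, the home place of the blue-lidded jar; its edge shows all round the jar. Origin at the centre of its underside, which lies 12 mm above the work surface, so its top is at 15 mm. The red and blue discs' centres are 100 mm apart, side by side at the front of the tray (the robot's side); which is left and which right varies.
- tray: fixed dark wooden tray, floor 12 mm thick, from x = -80 to +85 mm and y = -100 to +100 mm in its own frame; no side walls, only a low fence along its far edge, x = +75 to +85 mm, whose top is 32 mm above the work surface. Origin on the work surface; x points from the front to the fence, y along the row of discs, which sit at x = -30 mm, y = +50 and -50 mm.
- mat: fixed green rectangular mat lying on the work surface, 200 mm (its x) by 130 mm (its y), 3 mm thick: the side area for the jars, room for both. Origin at the centre of its underside. It lies left or right of the tray, the work block on the other side.
- block: fixed pale wooden work block 110 mm (x) by 100 mm (y), 30 mm high, with a round cork pad 72 mm in diameter and 3 mm thick in the middle of its top; the pad's top is 33 mm above the work surface. Origin at the centre of the block's underside.
- mug: white mug, 80 mm in diameter, 92 mm tall, beyond the tray; a bystander to be left alone. Origin at the centre of its underside.
- loupe: black eye loupe, 36 mm in diameter, 32 mm tall, beyond the tray; a bystander to be left alone. Origin at the centre of its underside.
Things that resemble listed ones, but are neither listed nor needed, are in the scene too. What is shaped like the blue_jar but turquoise is not meant.

How it is judged:
By the outcome, as a careful person would: the job done as asked, in the order asked, and still so for the second after the job is handed in, with the robot touching nothing.
It also fails if it takes over 125 s, if anything falls off the work surface, if the arm or the gripper's body presses on something with over 40 N, if the wrist force passes 120 N, or if a joint passes its speed limit or range.

## Working session

There is one attempt and no reset: what is moved stays moved. The work goes in short steps, Python scripts to look and compute and a tool call to move; the robot and the scene stay as the last step left them, time stands still between calls to the robot, and variables do not carry over. Pictures are saved under pics/ and viewed, at most 14 in all, crops included, and the job is handed in when it is done.

Besides the shell and the picture viewer there is one more tool, called after "Emit:" in YAML: its name, and indented under it one key for each argument. drive_tool: Moves the arm, as the interface text tells. Its arguments: {"type":"object","properties":{"commands":{"type":"array"},"gripper":{"type":"number"}},"required":["commands"]}

```bash
mkdir -p pics
cat > h.py <<'E'
import numpy as np, cv2
from bench import get_obs, snapshot, close_job
def world(s,u,v,z=None):
    """pixel -> world; z: plane height, or None for range image"""
    K=np.array([[s['fx'],0,s['cx']],[0,s['fy'],s['cy']],[0,0,1.]])
    p=cv2.undistortPoints(np.array([[[u,v]]],float),K,np.array([s['k1'],0,0,0.]))[0,0]
    R=cv2.Rodrigues(np.array(s['rvec'],float))[0]; t=np.array(s['tvec'],float).ravel()
    d=R.T@np.array([p[0],p[1],1]); c=-R.T@t
    k=s['range_z'][int(round(v)),int(round(u))] if z is None else (z-c[2])/d[2]
    return c+k*d
E
python3 - <<'E'
from h import *
for n in('top','scene'):
    s=snapshot(n); cv2.imwrite(f'pics/{n}0.png',s['image']); np.save(n+'.npy',s,allow_pickle=True)
o=get_obs(); print(o['tool_pos'],o['ee_rot'],o['width'],o['time'])
E
```

```text
[ 0.15285441 -0.52783001  0.20442819] [-3.13960944e+00 -2.20447163e-04  2.81777535e-01] 0.093859817087284 0.1
```

View pics/top0.png

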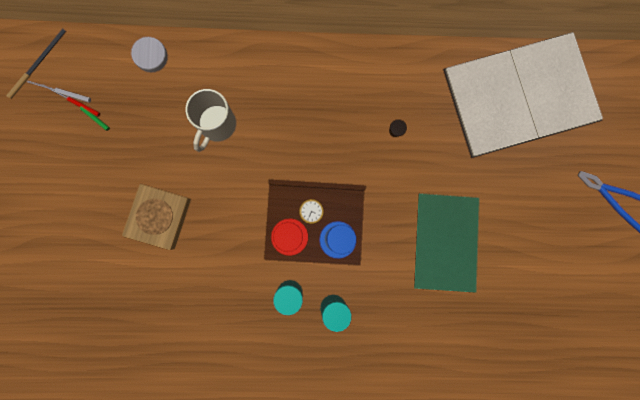

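View pics/scene0.png

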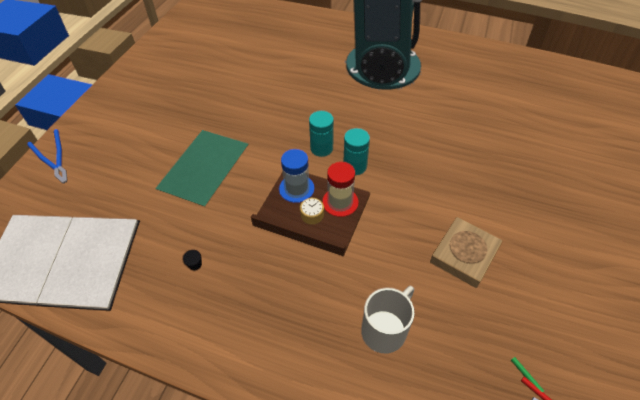

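The top view shows the red jar at (290,236), the blue jar at (339,240), the clock at (311,211), the cork pad at (155,216) and the mat at (447,243). The two turquoise jars stand in front of the tray at (288,300) and (337,316).

Run:
```python
from h import *
s=np.load('top.npy',allow_pickle=True).item()
im=s['image']
a=cv2.resize(im[170:340,255:375],None,fx=5,fy=5,interpolation=cv2.INTER_CUBIC)[:600]
b=cv2.resize(im[175:255,115:195],None,fx=5,fy=5,interpolation=cv2.INTER_CUBIC)
cv2.imwrite('pics/c1.png',a)
cv2.imwrite('pics/c2.png',b)
for n,u,v,z in [('red',290,236,.11),('blue',339,240,.11),('clock',311,211,.042),('pad',155,216,.033),('t1',288,300,.095),('t2',337,316,.095),
 ('mat',418,194,.003),('mat',479,198,.003),('mat',477,292,.003),('mat',415,289,.003),('mug',207,110,.092),('loupe',398,128,.032),('book',445,70,.01)]:
    print(n,world(s,u,v,z).round(4),world(s,u,v).round(3))
```

```text
red [0.5024 0.032  0.11  ] [0.502 0.032 0.11 ]
blue [ 0.4968 -0.0572  0.11  ] [ 0.497 -0.057  0.112]
clock [ 0.5528 -0.0065  0.042 ] [ 0.553 -0.006  0.042]
pad [0.5372 0.3033 0.033 ] [0.537 0.303 0.033]
t1 [0.3859 0.0334 0.095 ] [0.386 0.033 0.096]
t2 [ 0.3583 -0.0567  0.095 ] [ 0.358 -0.057  0.095]
mat [ 0.596  -0.2339  0.003 ] [ 0.597 -0.236 -0.003]
mat [ 0.5901 -0.3642  0.003 ] [ 0.59  -0.365  0.001]
mat [ 0.393  -0.3567  0.003 ] [ 0.392 -0.358 -0.001]
mat [ 0.3969 -0.2269  0.003 ] [ 0.396 -0.228 -0.002]
mug [0.7368 0.1943 0.092 ] [0.765 0.217 0.004]
loupe [ 0.7293 -0.1837  0.032 ] [ 0.729 -0.183  0.033]
book [ 0.865  -0.2901  0.01  ] [ 0.869 -0.294  0.   ]
```

View pics/c1.png

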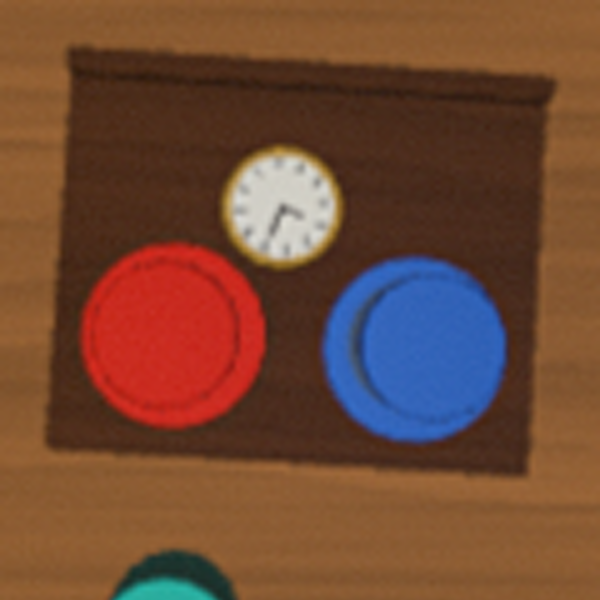

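View pics/c2.png

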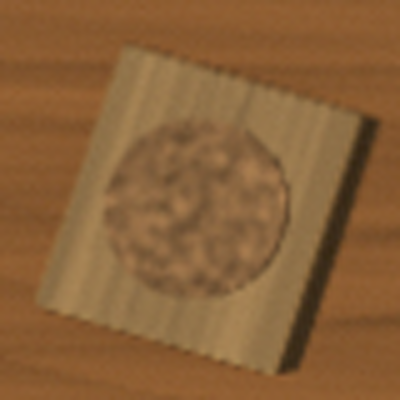

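Run:
```python
from h import *
s=np.load('top.npy',allow_pickle=True).item()
for n,u,v,z in [('red',288,236.4,.11),('rdisc',289.3,236.8,.015),('blue',341.4,239,.11),('bdisc',337.7,239.5,.015),('clock',311.1,211.1,.042),('pad',154.0,216.2,.033)]:
    print(n,world(s,u,v,z).round(4))
```

```text
red [0.5016 0.0356 0.11  ]
rdisc [0.5004 0.0367 0.015 ]
blue [ 0.4986 -0.0616  0.11  ]
bdisc [ 0.4966 -0.0632  0.015 ]
clock [ 0.5526 -0.0067  0.042 ]
pad [0.5368 0.3052 0.033 ]
```

Emit:
drive_tool:
  commands:
    - [0,0,0,0,0,0.8]
    - [0,0,0,0,0,0.8]
    - [0,0,0,0,0,0.8]
    - [0,0,0,0,0,0.8]
    - [0.545,-0.8,0,0,0,0]
    - [0.545,-0.8,0,0,0,0]
    - [0.545,-0.8,0,0,0,0]
    - [0.545,-0.8,0,0,0,0]
    - [0.545,-0.8,0,0,0,0]
    - [0.545,-0.8,0,0,0,0]
    - [0.545,-0.8,0,0,0,0]
    - [0.545,-0.8,0,0,0,0]
    - [0.545,-0.8,0,0,0,0]
    - [0.545,-0.8,0,0,0,0]
    - [0.545,-0.8,0,0,0,0]
    - [0.545,-0.8,0,0,0,0]
    - [0.545,-0.8,0,0,0,0]
    - [0.545,-0.8,0,0,0,0]
    - [0.545,-0.8,0,0,0,0]
    - [0,0,0,0,0,0]
  gripper: 0

```text
time: 2.6
tool_pos: [0.4985, -0.0593, 0.2045]
ee_rot: [-3.141, 0.002, -0.034]
wrist_force: [0.5, 0.5, -0.5]
width: 0.0943
finger_force: 0.0
```

```bash
cat >> h.py <<'E'
def go(x,y,z,yaw=-0.039):
    "units of tool shift and turn still needed to the target"
    o=get_obs(); p=np.array(o['tool_pos']); yw=o['ee_rot'][2]; d=np.array([x,y,z])-p
    c,s=np.cos(yw),np.sin(yw)
    print('t',round(o['time'],2),p.round(4),np.round(o['ee_rot'],4),'w',round(o['width'],4),'F',np.round(o['wrist_force'],1),o['finger_force'])
    print('units',(np.array([c*d[0]+s*d[1],s*d[0]-c*d[1],-d[2]])/.04).round(3),'wz',round((yw-yaw)/.1,3))
E
python3 -c "
from h import *
go(.4986,-.0616,.046)"
```

```text
t 2.6 [ 0.4985 -0.0593  0.2045] [-3.141e+00  1.700e-03 -3.440e-02] w 0.0943 F [ 0.5  0.5 -0.5] 0.0
units [0.005 0.057 3.963] wz 0.046
```

Emit:
drive_tool:
  commands:
    - [0,0.057,0.5,0,0,0]
    - [0,0,0.6,0,0,0]
    - [0,0,0.7,0,0,0]
    - [0,0,0.7,0,0,0]
    - [0,0,0.6,0,0,0]
    - [0,0,0.5,0,0,0]
    - [0,0,0.25,0,0,0]
    - [0,0,0.11,0,0,0]
    - [0,0,0,0,0,0]
    - [0,0,0,0,0,0]

```text
time: 3.85
tool_pos: [0.4986, -0.0637, 0.048]
ee_rot: [3.141, -0.002, -0.038]
wrist_force: [0.3, -0.1, -1.0]
width: 0.0942
finger_force: 0.0
```

Emit:
drive_tool:
  commands:
    - [0,0,0,0,0,0]
    - [0,0,0,0,0,0]
    - [0,0,0,0,0,0]
    - [0,0,0,0,0,0]
    - [0,0,0,0,0,0]
    - [0,0,0,0,0,0]
    - [0,0,0,0,0,0]
    - [0,0,0,0,0,0]
  gripper: 1

```text
time: 4.85
tool_pos: [0.498, -0.0634, 0.0471]
ee_rot: [-3.142, -0.0, -0.038]
wrist_force: [-0.2, 0.7, 0.6]
width: 0.0542
finger_force: 30.0
```

```bash
python3 -c "
from h import *
go(.545,-.295,.16)"
```

```text
t 4.85 [ 0.498  -0.0634  0.0471] [-3.1415e+00 -1.0000e-04 -3.8200e-02] w 0.0542 F [-0.2  0.7  0.6] 30.00002011656761
units [ 1.395  5.742 -2.823] wz 0.008
```

Emit:
drive_tool:
  commands:
    - [0,0,-0.3,0,0,0]
    - [0,0,-0.6,0,0,0]
    - [0,0,-0.7,0,0,0]
    - [0,0,-0.7,0,0,0]
    - [0,0,-0.5,0,0,0]
    - [0.1,0.4,0,0,0,0]
    - [0.175,0.7,0,0,0,0]
    - [0.2,0.8,0,0,0,0]
    - [0.2,0.8,0,0,0,0]
    - [0.2,0.8,0,0,0,0]
    - [0.2,0.8,0,0,0,0]
    - [0.2,0.75,0,0,0,0]
    - [0.12,0.45,0,0,0,0]
    - [0,0.24,0,0,0,0]
    - [0,0,0,0,0,0]
    - [0,0,0,0,0,0]

```text
time: 6.85
tool_pos: [0.5449, -0.2942, 0.1592]
ee_rot: [-3.141, -0.0, -0.037]
wrist_force: [-0.0, -0.2, -1.3]
width: 0.054
finger_force: 30.0
```

```bash
python3 -c "
from h import *
go(.545,-.295,.0351)
s=snapshot('scene');cv2.imwrite('pics/s1.png',s['image'])"
```

```text
t 6.85 [ 0.5449 -0.2942  0.1592] [-3.1412 -0.     -0.0374] w 0.054 F [-0.  -0.2 -1.3] 29.99981626868248
units [3.000e-03 2.100e-02 3.103e+00] wz 0.016
```

View pics/s1.png

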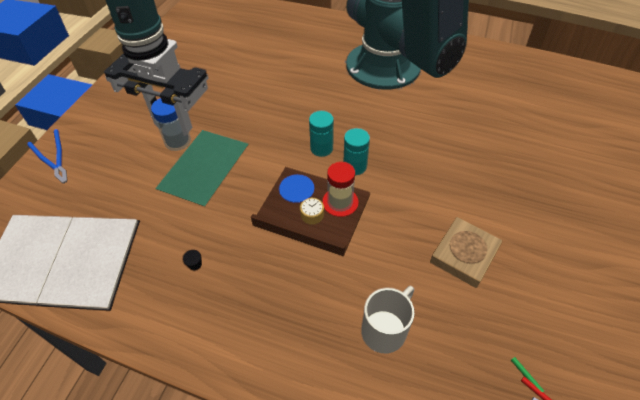

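The scene view shows the blue jar held at about (172,130), above the mat. The red jar stands alone on its disc at (341,190).

Emit:
drive_tool:
  commands:
    - [0,0.02,0.4,0,0,0]
    - [0,0,0.7,0,0,0]
    - [0,0,0.7,0,0,0]
    - [0,0,0.6,0,0,0]
    - [0,0,0.35,0,0,0]
    - [0,0,0.2,0,0,0]
    - [0,0,0.07,0,0,0]
    - [0,0,0.04,0,0,0]
    - [0,0,0.03,0,0,0]
    - [0,0,0,0,0,0]
    - [0,0,0,0,0,0]

```text
time: 8.28
tool_pos: [0.5451, -0.296, 0.0358]
ee_rot: [3.141, -0.001, -0.038]
wrist_force: [-0.3, 0.8, -1.2]
width: 0.0538
finger_force: 30.0
```

Emit:
drive_tool:
  commands:
    - [0,0,0.015,0,0,0]
    - [0,0,0.015,0,0,0]
    - [0,0,0,0,0,0]

```text
time: 8.65
tool_pos: [0.5451, -0.2959, 0.0351]
ee_rot: [3.141, -0.001, -0.038]
wrist_force: [-1.8, 1.3, 3.2]
width: 0.054
finger_force: 30.0
```

Contact. Release and rise (TCP above 0.15).

Emit:
drive_tool:
  commands:
    - [0,0,0,0,0,0]
    - [0,0,0,0,0,0]
    - [0,0,0,0,0,0]
    - [0,0,0,0,0,0]
    - [0,0,0,0,0,0]
    - [0,0,-0.4,0,0,0]
    - [0,0,-0.7,0,0,0]
    - [0,0,-0.8,0,0,0]
    - [0,0,-0.8,0,0,0]
    - [0,0,-0.6,0,0,0]
    - [0,0,0,0,0,0]
  gripper: 0

```text
time: 10.02
tool_pos: [0.5464, -0.2968, 0.1705]
ee_rot: [3.138, -0.006, -0.038]
wrist_force: [0.1, 0.1, 0.1]
width: 0.0938
finger_force: 0.0
```

```bash
python3 -c "
from h import *
go(.5016,.0356,.046)"
```

```text
t 10.03 [ 0.5464 -0.2968  0.1705] [ 3.1376 -0.0063 -0.0382] w 0.0938 F [0.1 0.1 0.1] 0.0
units [-1.436 -8.261  3.113] wz 0.008
```

Emit:
drive_tool:
  commands:
    - [-0.13,-0.4,0,0,0,0]
    - [-0.13,-0.8,0,0,0,0]
    - [-0.13,-0.85,0,0,0,0]
    - [-0.13,-0.85,0,0,0,0]
    - [-0.13,-0.85,0,0,0,0]
    - [-0.13,-0.85,0,0,0,0]
    - [-0.13,-0.85,0,0,0,0]
    - [-0.13,-0.85,0,0,0,0]
    - [-0.13,-0.85,0,0,0,0]
    - [-0.13,-0.7,0,0,0,0]
    - [-0.13,-0.4,0,0,0,0]
    - [0,0,0,0,0,0]
    - [0,0,0,0,0,0]

```text
time: 11.65
tool_pos: [0.5002, 0.0355, 0.1659]
ee_rot: [3.141, 0.001, -0.039]
wrist_force: [0.3, 0.1, 0.5]
width: 0.0942
finger_force: 0.0
```

```bash
python3 -c "
from h import *
go(.5016,.0356,.046)"
```

```text
t 11.65 [0.5002 0.0355 0.1659] [ 3.1409e+00  6.0000e-04 -3.8700e-02] w 0.0942 F [0.3 0.1 0.5] 0.0
units [ 0.036 -0.003  2.997] wz 0.003
```

Emit:
drive_tool:
  commands:
    - [0.03,0,0.5,0,0,0]
    - [0,0,0.7,0,0,0]
    - [0,0,0.7,0,0,0]
    - [0,0,0.6,0,0,0]
    - [0,0,0.3,0,0,0]
    - [0,0,0.18,0,0,0]
    - [0,0,0,0,0,0]
    - [0,0,0,0,0,0]

```text
time: 12.65
tool_pos: [0.5024, 0.036, 0.0481]
ee_rot: [3.141, -0.002, -0.038]
wrist_force: [-0.3, 1.2, 0.2]
width: 0.0939
finger_force: 0.0
```

Emit:
drive_tool:
  commands:
    - [0,0,0,0,0,0]
    - [0,0,0,0,0,0]
    - [0,0,0,0,0,0]
    - [0,0,0,0,0,0]
    - [0,0,0,0,0,0]
    - [0,0,0,0,0,0]
    - [0,0,0,0,0,0]
  gripper: 1

```text
time: 13.52
tool_pos: [0.5016, 0.0363, 0.0471]
ee_rot: [-3.141, -0.0, -0.038]
wrist_force: [0.5, 0.7, 0.4]
width: 0.0539
finger_force: 30.0
```

```bash
python3 -c "
from h import *
go(.44,-.295,.16)"
```

```text
t 13.53 [0.5016 0.0363 0.0471] [-3.1413e+00 -1.0000e-04 -3.8200e-02] w 0.0539 F [0.5 0.7 0.4] 30.000015199184418
units [-1.222  8.334 -2.823] wz 0.008
```

Emit:
drive_tool:
  commands:
    - [0,0,-0.3,0,0,0]
    - [0,0,-0.6,0,0,0]
    - [0,0,-0.7,0,0,0]
    - [0,0,-0.7,0,0,0]
    - [0,0,-0.5,0,0,0]
    - [-0.1,0.3,0,0,0,0]
    - [-0.1,0.6,0,0,0,0]
    - [-0.1,0.8,0,0,0,0]
    - [-0.1,0.8,0,0,0,0]
    - [-0.1,0.8,0,0,0,0]
    - [-0.1,0.8,0,0,0,0]
    - [-0.1,0.8,0,0,0,0]
    - [-0.1,0.8,0,0,0,0]
    - [-0.1,0.8,0,0,0,0]
    - [-0.1,0.8,0,0,0,0]
    - [-0.1,0.6,0,0,0,0]
    - [-0.1,0.43,0,0,0,0]
    - [0,0,0,0,0,0]
    - [0,0,0,0,0,0]

```text
time: 15.9
tool_pos: [0.4407, -0.2944, 0.1588]
ee_rot: [-3.141, 0.0, -0.038]
wrist_force: [-0.4, 0.5, -0.3]
width: 0.0537
finger_force: 30.0
```

```bash
python3 -c "
from h import *
go(.44,-.295,.0351)"
```

```text
t 15.9 [ 0.4407 -0.2944  0.1588] [-3.1408e+00  3.0000e-04 -3.7800e-02] w 0.0537 F [-0.4  0.5 -0.3] 29.999922215938568
units [-0.018  0.016  3.093] wz 0.012
```

Emit:
drive_tool:
  commands:
    - [0,0,0.4,0,0,0]
    - [0,0,0.7,0,0,0]
    - [0,0,0.7,0,0,0]
    - [0,0,0.6,0,0,0]
    - [0,0,0.35,0,0,0]
    - [0,0,0.2,0,0,0]
    - [0,0,0.07,0,0,0]
    - [0,0,0.04,0,0,0]
    - [0,0,0.02,0,0,0]
    - [0,0,0.015,0,0,0]
    - [0,0,0,0,0,0]
    - [0,0,0,0,0,0]

```text
time: 17.4
tool_pos: [0.4409, -0.2951, 0.0354]
ee_rot: [3.141, -0.0, -0.038]
wrist_force: [-0.3, 0.1, -0.6]
width: 0.0534
finger_force: 30.0
```

Emit:
drive_tool:
  commands:
    - [0,0,0.015,0,0,0]
    - [0,0,0.01,0,0,0]
    - [0,0,0,0,0,0]

```text
time: 17.77
tool_pos: [0.441, -0.2951, 0.0351]
ee_rot: [3.141, -0.0, -0.038]
wrist_force: [-1.4, 1.6, 5.0]
width: 0.0537
finger_force: 30.0
```

Release, rise, and look before fetching the clock.

Emit:
drive_tool:
  commands:
    - [0,0,0,0,0,0]
    - [0,0,0,0,0,0]
    - [0,0,0,0,0,0]
    - [0,0,0,0,0,0]
    - [0,0,0,0,0,0]
    - [0,0,-0.4,0,0,0]
    - [0,0,-0.7,0,0,0]
    - [0,0,-0.8,0,0,0]
    - [0,0,-0.8,0,0,0]
    - [0,0,-0.6,0,0,0]
    - [0,0,0,0,0,0]
    - [0,0,0,0,0,0]
  gripper: 0

```text
time: 19.27
tool_pos: [0.4406, -0.2948, 0.1658]
ee_rot: [-3.141, 0.001, -0.038]
wrist_force: [0.6, 1.0, -0.0]
width: 0.0939
finger_force: 0.0
```

```bash
python3 -c "
from h import *
go(.5526,-.0067,.015)
s=snapshot('top')
cv2.imwrite('pics/t2.png',cv2.resize(s['image'][160:320,250:490],None,fx=3.2,fy=3.2,interpolation=cv2.INTER_CUBIC))"
```

```text
t 19.27 [ 0.4406 -0.2948  0.1658] [-3.1412e+00  6.0000e-04 -3.8200e-02] w 0.0939 F [ 0.6  1.  -0. ] 0.0
units [ 2.524 -7.304  3.769] wz 0.008
```

View pics/t2.png

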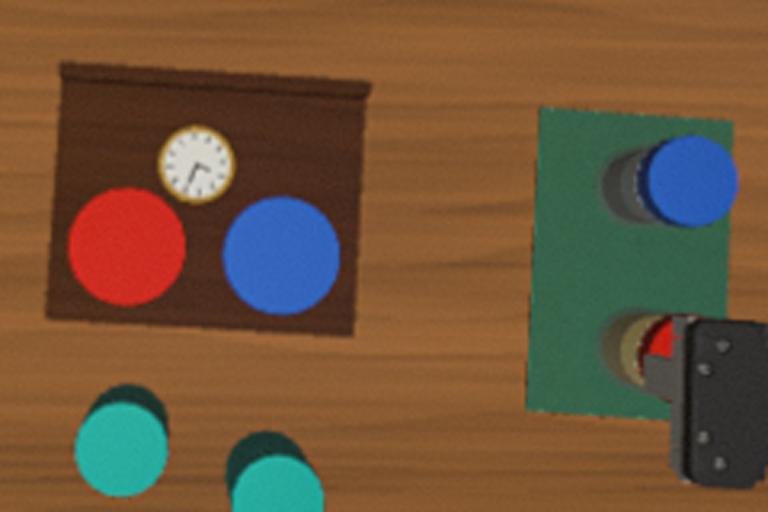

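Both jars stand on the mat, blue at (690,182) and red under the gripper. The clock is unmoved at (197,164).

Emit:
drive_tool:
  commands:
    - [0.23,-0.4,0,0,0,0]
    - [0.23,-0.7,0,0,0,0]
    - [0.23,-0.75,0,0,0,0]
    - [0.23,-0.75,0,0,0,0]
    - [0.23,-0.75,0,0,0,0]
    - [0.23,-0.75,0,0,0,0]
    - [0.23,-0.75,0,0,0,0]
    - [0.23,-0.75,0,0,0,0]
    - [0.23,-0.7,0,0,0,0]
    - [0.23,-0.6,0,0,0,0]
    - [0.23,-0.4,0,0,0,0]
    - [0,0,0.6,0,0,0]
    - [0,0,0.8,0,0,0]
    - [0,0,0.8,0,0,0]
    - [0,0,0.6,0,0,0]
    - [0,0,0,0,0,0]
    - [0,0,0,0,0,0]

```text
time: 21.45
tool_pos: [0.5538, -0.007, 0.0552]
ee_rot: [3.141, -0.001, -0.038]
wrist_force: [-0.1, 0.1, 1.2]
width: 0.0941
finger_force: 0.0
```

```bash
python3 -c "
from h import *
go(.5526,-.0067,.016)"
```

```text
t 21.45 [ 0.5538 -0.007   0.0552] [ 3.1414e+00 -1.3000e-03 -3.8100e-02] w 0.0941 F [-0.1  0.1  1.2] 0.0
units [-0.031 -0.006  0.979] wz 0.009
```

Emit:
drive_tool:
  commands:
    - [-0.02,0,0.4,0,0,0]
    - [0,0,0.35,0,0,0]
    - [0,0,0.2,0,0,0]
    - [0,0,0,0,0,0]
    - [0,0,0,0,0,0]

```text
time: 22.08
tool_pos: [0.5526, -0.0071, 0.0165]
ee_rot: [3.141, -0.001, -0.038]
wrist_force: [-1.3, -0.2, -0.1]
width: 0.0942
finger_force: 0.0
```

Emit:
drive_tool:
  commands:
    - [0,0,0,0,0,0]
    - [0,0,0,0,0,0]
    - [0,0,0,0,0,0]
    - [0,0,0,0,0,0]
    - [0,0,0,0,0,0]
    - [0,0,0,0,0,0]
    - [0,0,0,0,0,0]
    - [0,0,0,0,0,0]
  gripper: 1

```text
time: 23.08
tool_pos: [0.5523, -0.0069, 0.0163]
ee_rot: [-3.141, -0.0, -0.038]
wrist_force: [-0.8, 0.8, -0.4]
width: 0.0475
finger_force: 30.0
```

```bash
python3 -c "
from h import *
go(.5368,.3052,.136)"
```

```text
t 23.07 [ 0.5523 -0.0069  0.0163] [-3.1414 -0.     -0.0382] w 0.0475 F [-0.8  0.8 -0.4] 30.000053198018577
units [-0.686 -7.783 -2.993] wz 0.008
```

Emit:
drive_tool:
  commands:
    - [0,0,-0.3,0,0,0]
    - [0,0,-0.6,0,0,0]
    - [0,0,-0.8,0,0,0]
    - [0,0,-0.8,0,0,0]
    - [0,0,-0.5,0,0,0]
    - [-0.06,-0.3,0,0,0,0]
    - [-0.06,-0.6,0,0,0,0]
    - [-0.06,-0.75,0,0,0,0]
    - [-0.06,-0.75,0,0,0,0]
    - [-0.06,-0.75,0,0,0,0]
    - [-0.06,-0.75,0,0,0,0]
    - [-0.06,-0.75,0,0,0,0]
    - [-0.06,-0.75,0,0,0,0]
    - [-0.06,-0.75,0,0,0,0]
    - [-0.06,-0.7,0,0,0,0]
    - [-0.06,-0.55,0,0,0,0]
    - [-0.03,-0.38,0,0,0,0]
    - [0,0,0,0,0,0]
    - [0,0,0,0,0,0]

```text
time: 25.45
tool_pos: [0.5367, 0.3042, 0.1361]
ee_rot: [3.141, 0.0, -0.039]
wrist_force: [-0.7, -0.2, -1.3]
width: 0.0476
finger_force: 30.0
```

```bash
python3 -c "
from h import *
go(.5368,.3052,.0373)"
```

```text
t 25.45 [0.5367 0.3042 0.1361] [ 3.1408e+00  1.0000e-04 -3.8900e-02] w 0.0476 F [-0.7 -0.2 -1.3] 29.999708394461777
units [ 1.000e-03 -2.400e-02  2.471e+00] wz 0.001
```

Emit:
drive_tool:
  commands:
    - [0,-0.01,0.4,0,0,0]
    - [0,0,0.7,0,0,0]
    - [0,0,0.6,0,0,0]
    - [0,0,0.4,0,0,0]
    - [0,0,0.2,0,0,0]
    - [0,0,0.08,0,0,0]
    - [0,0,0.04,0,0,0]
    - [0,0,0.03,0,0,0]
    - [0,0,0.01,0,0,0]
    - [0,0,0,0,0,0]
    - [0,0,0,0,0,0]

```text
time: 26.82
tool_pos: [0.5368, 0.3054, 0.038]
ee_rot: [-3.142, -0.0, -0.038]
wrist_force: [1.4, -0.2, -2.5]
width: 0.0477
finger_force: 30.0
```

Emit:
drive_tool:
  commands:
    - [0,0,0.015,0,0,0]
    - [0,0,0.01,0,0,0]
    - [0,0,0,0,0,0]

```text
time: 27.2
tool_pos: [0.5368, 0.3054, 0.0373]
ee_rot: [-3.142, -0.0, -0.038]
wrist_force: [-1.6, -0.4, 1.2]
width: 0.0478
finger_force: 30.0
```

Emit:
drive_tool:
  commands:
    - [0,0,0.005,0,0,0]
    - [0,0,0,0,0,0]

```text
time: 27.45
tool_pos: [0.5368, 0.3054, 0.0373]
ee_rot: [-3.141, -0.0, -0.038]
wrist_force: [-1.8, -1.2, 4.6]
width: 0.0478
finger_force: 30.0
```

Emit:
drive_tool:
  commands:
    - [0,0,0,0,0,0]
    - [0,0,0,0,0,0]
    - [0,0,0,0,0,0]
    - [0,0,0,0,0,0]
    - [0,0,0,0,0,0]
    - [0,0,0,0,0,0]
    - [0,0,-0.4,0,0,0]
    - [0,0,-0.7,0,0,0]
    - [0,0,-0.8,0,0,0]
    - [0,0,-0.8,0,0,0]
    - [0,0,-0.5,0,0,0]
    - [0,0.4,0,0,0,0]
    - [0,0.8,0,0,0,0]
    - [0,0.8,0,0,0,0]
    - [0,0.8,0,0,0,0]
    - [0,0.5,0,0,0,0]
    - [0,0,0,0,0,0]
    - [0,0,0,0,0,0]
  gripper: 0

```text
time: 29.7
tool_pos: [0.5315, 0.1739, 0.1645]
ee_rot: [-3.141, 0.0, -0.038]
wrist_force: [-1.4, 0.7, -0.3]
width: 0.094
finger_force: 0.0
```

```bash
python3 -c "
from h import *
go(.4409,-.2951,.17)
s=snapshot('top');a=s['image']
c=lambda b:cv2.resize(b,(400,400),interpolation=cv2.INTER_CUBIC)
cv2.imwrite('pics/t3.png',np.hstack([c(a[175:255,115:195]),c(a[180:300,390:510])]))"
```

```text
t 29.7 [0.5315 0.1739 0.1645] [-3.1411e+00  3.0000e-04 -3.7900e-02] w 0.094 F [-1.4  0.7 -0.3] 0.0
units [-1.82  11.803 -0.138] wz 0.011
```

View pics/t3.png

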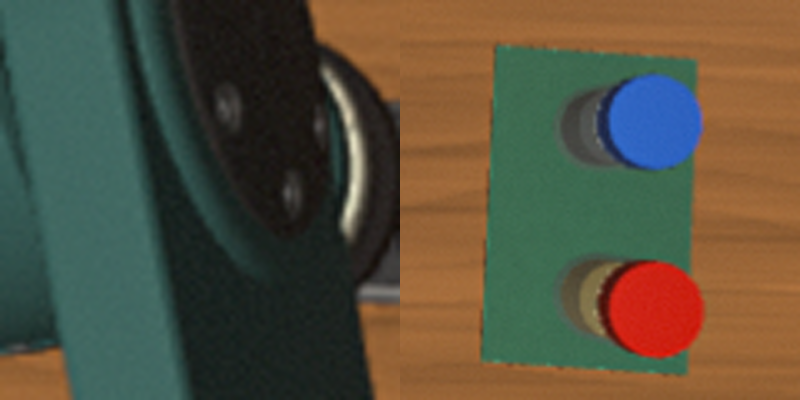

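Both jars stand upright on the mat, lids at (655,122) and (657,310). The arm hides the clock, so I will check it later.

Emit:
drive_tool:
  commands:
    - [-0.11,0.4,0,0,0,0]
    - [-0.11,0.7,0,0,0,0]
    - [-0.11,0.8,0,0,0,0]
    - [-0.11,0.8,0,0,0,0]
    - [-0.11,0.8,0,0,0,0]
    - [-0.11,0.8,0,0,0,0]
    - [-0.11,0.8,0,0,0,0]
    - [-0.11,0.8,0,0,0,0]
    - [-0.12,0.8,0,0,0,0]
    - [-0.12,0.8,0,0,0,0]
    - [-0.12,0.8,0,0,0,0]
    - [-0.12,0.8,0,0,0,0]
    - [-0.12,0.8,0,0,0,0]
    - [-0.12,0.8,0,0,0,0]
    - [-0.12,0.7,0,0,0,0]
    - [-0.12,0.4,0,0,0,0]
    - [0,0,0,0,0,0]
    - [0,0,0,0,0,0]

```text
time: 32.0
tool_pos: [0.4401, -0.2946, 0.1647]
ee_rot: [-3.141, -0.0, -0.037]
wrist_force: [0.3, -0.0, -0.3]
width: 0.0939
finger_force: 0.0
```

```bash
python3 -c "
from h import *
go(.4409,-.2951,.036)
s=snapshot('top');a=s['image']
c=lambda b:cv2.resize(b,(400,400),interpolation=cv2.INTER_CUBIC)
cv2.imwrite('pics/t4.png',c(a[175:255,115:195]))"
```

```text
t 32.0 [ 0.4401 -0.2946  0.1647] [-3.141e+00 -1.000e-04 -3.750e-02] w 0.0939 F [ 0.3 -0.  -0.3] 0.0
units [0.019 0.012 3.217] wz 0.015
```

View pics/t4.png

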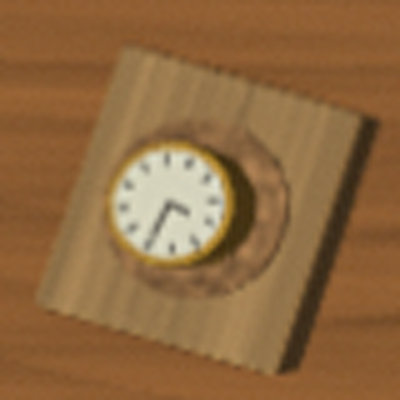

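The clock lies on the cork, dial up, centred at (170,203) in the crop. I will check its offset.

```bash
python3 -c "
from h import *
s=np.load('top.npy',allow_pickle=True).item()
print(world(s,148.6,215.2,.063))"
```

```text
[0.5373075  0.30400877 0.063     ]
```

Emit:
drive_tool:
  commands:
    - [0.02,0,0.5,0,0,0]
    - [0,0,0.7,0,0,0]
    - [0,0,0.7,0,0,0]
    - [0,0,0.6,0,0,0]
    - [0,0,0.4,0,0,0]
    - [0,0,0.2,0,0,0]
    - [0,0,0.1,0,0,0]
    - [0,0,0,0,0,0]
    - [0,0,0,0,0,0]

```text
time: 33.17
tool_pos: [0.4413, -0.2959, 0.0376]
ee_rot: [3.14, -0.001, -0.038]
wrist_force: [-0.5, -1.0, 1.1]
width: 0.0938
finger_force: 0.0
```

Emit:
drive_tool:
  commands:
    - [0,0,0,0,0,0]
    - [0,0,0,0,0,0]
    - [0,0,0,0,0,0]
    - [0,0,0,0,0,0]
    - [0,0,0,0,0,0]
    - [0,0,0,0,0,0]
    - [0,0,0,0,0,0]
  gripper: 1

```text
time: 34.05
tool_pos: [0.4408, -0.2954, 0.0367]
ee_rot: [-3.142, 0.0, -0.038]
wrist_force: [0.1, 0.2, 0.6]
width: 0.0536
finger_force: 30.0
```

```bash
python3 -c "
from h import *
go(.5005,.0367,.16)"
```

```text
t 34.05 [ 0.4408 -0.2954  0.0367] [-3.1416e+00  1.0000e-04 -3.8200e-02] w 0.0536 F [0.1 0.2 0.6] 30.000029951334
units [ 1.174 -8.353 -3.084] wz 0.008
```

Emit:
drive_tool:
  commands:
    - [0,0,-0.3,0,0,0]
    - [0,0,-0.6,0,0,0]
    - [0,0,-0.8,0,0,0]
    - [0,0,-0.8,0,0,0]
    - [0,0,-0.6,0,0,0]
    - [0.1,-0.3,0,0,0,0]
    - [0.1,-0.6,0,0,0,0]
    - [0.1,-0.8,0,0,0,0]
    - [0.1,-0.8,0,0,0,0]
    - [0.1,-0.8,0,0,0,0]
    - [0.1,-0.8,0,0,0,0]
    - [0.1,-0.8,0,0,0,0]
    - [0.1,-0.8,0,0,0,0]
    - [0.1,-0.8,0,0,0,0]
    - [0.1,-0.8,0,0,0,0]
    - [0.1,-0.65,0,0,0,0]
    - [0.07,-0.4,0,0,0,0]
    - [0,0,0,0,0,0]
    - [0,0,0,0,0,0]

```text
time: 36.42
tool_pos: [0.5001, 0.036, 0.1603]
ee_rot: [3.141, 0.001, -0.039]
wrist_force: [-0.3, -1.3, -1.2]
width: 0.0532
finger_force: 30.0
```

```bash
python3 -c "
from h import *
go(.5005,.0367,.0487)"
```

```text
t 36.42 [0.5001 0.036  0.1603] [ 3.1409e+00  7.0000e-04 -3.8700e-02] w 0.0532 F [-0.3 -1.3 -1.2] 29.999650418758392
units [ 0.009 -0.018  2.79 ] wz 0.003
```

Emit:
drive_tool:
  commands:
    - [0,0,0.4,0,0,0]
    - [0,0,0.7,0,0,0]
    - [0,0,0.7,0,0,0]
    - [0,0,0.45,0,0,0]
    - [0,0,0.25,0,0,0]
    - [0,0,0.15,0,0,0]
    - [0,0,0.07,0,0,0]
    - [0,0,0.03,0,0,0]
    - [0,0,0.02,0,0,0]
    - [0,0,0.015,0,0,0]
    - [0,0,0,0,0,0]
    - [0,0,0,0,0,0]

```text
time: 37.92
tool_pos: [0.5004, 0.0365, 0.0493]
ee_rot: [3.142, -0.0, -0.038]
wrist_force: [-0.5, -0.6, -1.1]
width: 0.0536
finger_force: 30.0
```

Emit:
drive_tool:
  commands:
    - [0,0,0.015,0,0,0]
    - [0,0,0.01,0,0,0]
    - [0,0,0,0,0,0]

```text
time: 38.3
tool_pos: [0.5005, 0.0365, 0.0487]
ee_rot: [3.141, -0.0, -0.038]
wrist_force: [-1.2, -0.1, 2.8]
width: 0.0538
finger_force: 30.0
```

Emit:
drive_tool:
  commands:
    - [0,0,0,0,0,0]
    - [0,0,0,0,0,0]
    - [0,0,0,0,0,0]
    - [0,0,0,0,0,0]
    - [0,0,0,0,0,0]
    - [0,0,0,0,0,0]
    - [0,0,-0.4,0,0,0]
    - [0,0,-0.7,0,0,0]
    - [0,0,-0.8,0,0,0]
    - [0,0,-0.8,0,0,0]
    - [0,0,-0.3,0,0,0]
    - [0,0,0,0,0,0]
    - [0,0,0,0,0,0]
  gripper: 0

```text
time: 39.92
tool_pos: [0.4996, 0.0366, 0.1668]
ee_rot: [3.141, 0.003, -0.038]
wrist_force: [0.3, 0.6, 0.2]
width: 0.0936
finger_force: 0.0
```

```bash
python3 -c "
from h import *
go(.5451,-.2959,.036)"
```

```text
t 39.92 [0.4996 0.0366 0.1668] [ 3.1415e+00  2.6000e-03 -3.8200e-02] w 0.0936 F [0.3 0.6 0.2] 0.0
units [1.455 8.262 3.27 ] wz 0.008
```

Emit:
drive_tool:
  commands:
    - [0.13,0.4,0,0,0,0]
    - [0.13,0.8,0,0,0,0]
    - [0.13,0.85,0,0,0,0]
    - [0.13,0.85,0,0,0,0]
    - [0.13,0.85,0,0,0,0]
    - [0.13,0.85,0,0,0,0]
    - [0.13,0.85,0,0,0,0]
    - [0.13,0.85,0,0,0,0]
    - [0.13,0.85,0,0,0,0]
    - [0.13,0.7,0,0,0,0]
    - [0.13,0.4,0,0,0,0]
    - [0,0,0,0,0,0]
    - [0,0,0,0,0,0]

```text
time: 41.55
tool_pos: [0.5449, -0.2947, 0.168]
ee_rot: [-3.141, 0.0, -0.038]
wrist_force: [-0.4, 0.5, -0.3]
width: 0.094
finger_force: 0.0
```

```bash
python3 -c "
from h import *
go(.5451,-.2959,.036)"
```

```text
t 41.55 [ 0.5449 -0.2947  0.168 ] [-3.1408e+00  5.0000e-04 -3.7500e-02] w 0.094 F [-0.4  0.5 -0.3] 0.0
units [0.007 0.031 3.301] wz 0.015
```

Emit:
drive_tool:
  commands:
    - [0,0.02,0.5,0,0,0]
    - [0,0,0.7,0,0,0]
    - [0,0,0.7,0,0,0]
    - [0,0,0.7,0,0,0]
    - [0,0,0.4,0,0,0]
    - [0,0,0.2,0,0,0]
    - [0,0,0.1,0,0,0]
    - [0,0,0,0,0,0]
    - [0,0,0,0,0,0]

```text
time: 42.68
tool_pos: [0.5455, -0.2966, 0.0373]
ee_rot: [3.141, -0.002, -0.038]
wrist_force: [-0.3, 1.1, -0.1]
width: 0.0937
finger_force: 0.0
```

Emit:
drive_tool:
  commands:
    - [0,0,0,0,0,0]
    - [0,0,0,0,0,0]
    - [0,0,0,0,0,0]
    - [0,0,0,0,0,0]
    - [0,0,0,0,0,0]
    - [0,0,0,0,0,0]
    - [0,0,0,0,0,0]
  gripper: 1

```text
time: 43.55
tool_pos: [0.5449, -0.2962, 0.0363]
ee_rot: [3.142, 0.0, -0.038]
wrist_force: [0.4, 0.2, 0.3]
width: 0.0535
finger_force: 30.0
```

```bash
python3 -c "
from h import *
go(.4966,-.0632,.16)"
```

```text
t 43.55 [ 0.5449 -0.2962  0.0363] [ 3.1416  0.     -0.0382] w 0.0535 F [0.4 0.2 0.3] 29.999990612268448
units [-1.429 -5.774 -3.093] wz 0.008
```

Emit:
drive_tool:
  commands:
    - [0,0,-0.3,0,0,0]
    - [0,0,-0.6,0,0,0]
    - [0,0,-0.8,0,0,0]
    - [0,0,-0.8,0,0,0]
    - [0,0,-0.6,0,0,0]
    - [-0.16,-0.4,0,0,0,0]
    - [-0.16,-0.7,0,0,0,0]
    - [-0.16,-0.8,0,0,0,0]
    - [-0.16,-0.8,0,0,0,0]
    - [-0.16,-0.8,0,0,0,0]
    - [-0.16,-0.8,0,0,0,0]
    - [-0.16,-0.75,0,0,0,0]
    - [-0.16,-0.45,0,0,0,0]
    - [-0.15,-0.27,0,0,0,0]
    - [0,0,0,0,0,0]
    - [0,0,0,0,0,0]

```text
time: 45.55
tool_pos: [0.4966, -0.0641, 0.1602]
ee_rot: [3.141, -0.0, -0.039]
wrist_force: [0.1, -0.3, -1.8]
width: 0.0539
finger_force: 30.0
```

```bash
python3 -c "
from h import *
go(.4966,-.0632,.0483)"
```

```text
t 45.55 [ 0.4966 -0.0641  0.1602] [ 3.141e+00 -1.000e-04 -3.910e-02] w 0.0539 F [ 0.1 -0.3 -1.8] 29.999595433473587
units [-2.000e-03 -2.200e-02  2.798e+00] wz -0.001
```

Emit:
drive_tool:
  commands:
    - [0,0,0.4,0,0,0]
    - [0,0,0.7,0,0,0]
    - [0,0,0.7,0,0,0]
    - [0,0,0.45,0,0,0]
    - [0,0,0.25,0,0,0]
    - [0,0,0.15,0,0,0]
    - [0,0,0.07,0,0,0]
    - [0,0,0.03,0,0,0]
    - [0,0,0.02,0,0,0]
    - [0,0,0.015,0,0,0]
    - [0,0,0.005,0,0,0]
    - [0,0,0,0,0,0]
    - [0,0,0,0,0,0]

```text
time: 47.18
tool_pos: [0.4966, -0.0634, 0.0487]
ee_rot: [3.141, -0.0, -0.038]
wrist_force: [0.4, -0.2, -1.2]
width: 0.0536
finger_force: 30.0
```

Emit:
drive_tool:
  commands:
    - [0,0,0.015,0,0,0]
    - [0,0,0,0,0,0]

```text
time: 47.42
tool_pos: [0.4967, -0.0634, 0.0482]
ee_rot: [3.141, -0.0, -0.038]
wrist_force: [-0.4, -0.2, -0.9]
width: 0.0537
finger_force: 30.0
```

Emit:
drive_tool:
  commands:
    - [0,0,0.01,0,0,0]
    - [0,0,0,0,0,0]

```text
time: 47.68
tool_pos: [0.4967, -0.0634, 0.0482]
ee_rot: [3.141, -0.0, -0.038]
wrist_force: [-1.5, 0.3, 3.2]
width: 0.0537
finger_force: 30.0
```

Emit:
drive_tool:
  commands:
    - [0,0,0,0,0,0]
    - [0,0,0,0,0,0]
    - [0,0,0,0,0,0]
    - [0,0,0,0,0,0]
    - [0,0,0,0,0,0]
    - [0,0,0,0,0,0]
    - [0,0,-0.4,0,0,0]
    - [0,0,-0.7,0,0,0]
    - [0,0,-0.8,0,0,0]
    - [0,0,-0.8,0,0,0]
    - [0,0,-0.6,0,0,0]
    - [0,0.5,0,0,0,0]
    - [0,0.8,0,0,0,0]
    - [0,0.8,0,0,0,0]
    - [0,0.8,0,0,0,0]
    - [0,0.8,0,0,0,0]
    - [0,0.8,0,0,0,0]
    - [0,0.5,0,0,0,0]
    - [0,0,0,0,0,0]
    - [0,0,0,0,0,0]
  gripper: 0

```text
time: 50.18
tool_pos: [0.4891, -0.2624, 0.18]
ee_rot: [-3.141, -0.0, -0.038]
wrist_force: [1.1, 0.6, 0.4]
width: 0.0942
finger_force: 0.0
```

```bash
python3 -c "
from h import *
go(.5,-.3,.2)
s=snapshot('top');cv2.imwrite('pics/t5.png',s['image'][:,60:500])
s=snapshot('scene');cv2.imwrite('pics/s5.png',s['image'])"
```

```text
t 50.17 [ 0.4891 -0.2624  0.18  ] [-3.1411e+00 -3.0000e-04 -3.7500e-02] w 0.0942 F [1.1 0.6 0.4] 0.0
units [ 0.308  0.929 -0.501] wz 0.015
```

View pics/t5.png

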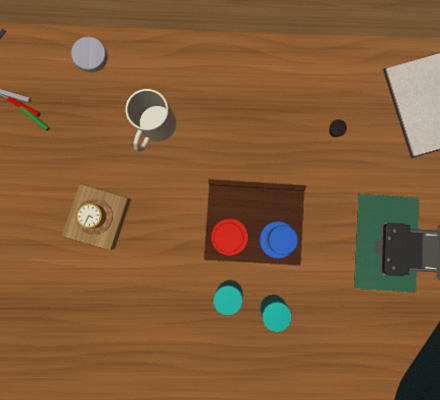

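View pics/s5.png

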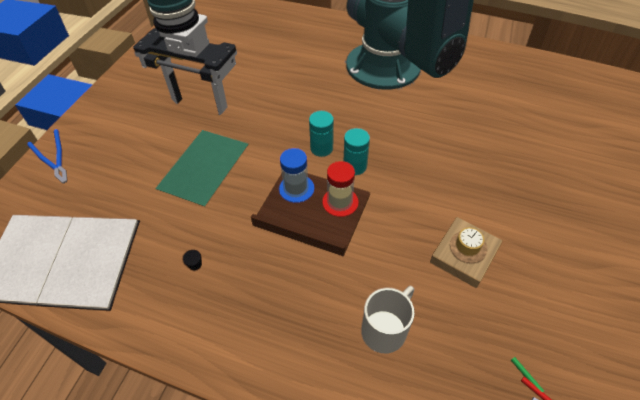

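In the scene view both jars stand on their own discs, blue at (295,175) and red at (341,190). The clock is dial up on the cork at (469,240), and the mug and loupe have not moved.

```bash
python3 -c "
from h import *
print(close_job())"
```

```text
the job is handed in; nothing more can be done
None
```

The job is handed in at about 50 s of the 125 s: the clock is dial up on the middle of the cork pad, both jars are back on their own discs, and the mug and loupe were not touched; no verdict was returned.

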